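Set two carved gourds up on their display stands

TASK

Set up the two gourds for display. On the round dark-wood stand build, from the bottom up, the square wooden plinth, the big wooden ring and the bottle gourd; on the square dark-wood stand build the small wooden ring and then the round gourd. Centre each piece on the one below, with the rings flat and the gourds upright and seated in the hollow of their rings, and leave everything standing still.

Things in the scene. Friction and masses are not known exactly. Their poses are not given: they have to be found in the camera images.
- round_stand_top (a point): Centre of the top face of the round stand: a fixed dark-wood disc, 96 mm in diameter, its top 14 mm above the table. z up.
- square_stand_top (a point): Centre of the top face of the square stand: a fixed dark-wood slab 84 x 84 mm, its top 14 mm above the table, at any yaw. x and y along its sides, z up.
- plinth_center (a point): Centre of the square plinth: a loose solid wooden slab 60 x 60 mm and 26 mm high, about 65 g, lying flat; the point is 13 mm above its underside. x and y along its sides, z up.
- big_ring_center (a point): Centre of the big ring: loose pale wooden ring, outer diameter 58 mm, bore 40 mm right through, 20 mm high, about 30 g, lying flat; the point is on its axis, 10 mm above its underside. z along the axis.
- small_ring_center (a point): Centre of the small ring: loose pale wooden ring, outer diameter 46 mm, bore 36 mm right through, 14 mm high, about 15 g, lying flat; the point is on its axis, 7 mm above its underside. z along the axis.
- bottle_gourd_center (a point): Half-way up the axis (47.5 mm above the flat 25 mm foot) of the bottle gourd: loose, tan, upright, 95 mm high, about 60 g. Above the foot: lower bulb, 56 mm wide at 25 mm; waist, 25 mm wide at 52 mm; upper bulb, 36 mm wide at 68 mm; thin stem from 86 mm up. Seated in the big ring its foot is 5.4 mm below the ring's top. z up along its axis.
- round_gourd_center (a point): Half-way up the axis (30 mm above the flat 25 mm foot) of the round gourd: loose, tan, upright, 60 mm high, about 50 g, a single ball 54 mm wide, widest 24 mm above the foot, with a short thin stem from 51 mm up. Seated in the small ring its foot is 3.9 mm below the ring's top. z up along its axis.
There are look-alikes about, which are no part of the job. Leave any green or purple look-alike of the part that bears small_ring_center alone.

How it is judged:
At the end, for the whole second after the job is handed in: From centre to centre of the piece below: plinth and small ring within 12 mm, big ring and bottle gourd 10 mm, round gourd 8 mm; each resting on or seated in it (heights right to 4 mm); all five flat or upright to 0.15 rad and at rest (horizontal distance between plinth_center and round_stand_top below 0.012 m and height (world z) of plinth_center between 0.023 and 0.031 m and horizontal distance between big_ring_center and plinth_center below 0.01 m and height (world z) of big_ring_center between 0.046 and 0.054 m and horizontal distance between bottle_gourd_center and big_ring_center below 0.01 m and height (world z) of bottle_gourd_center between 0.0981 and 0.1061 m and horizontal distance between small_ring_center and square_stand_top below 0.012 m and height (world z) of small_ring_center between 0.017 and 0.025 m and horizontal distance between round_gourd_center and small_ring_center below 0.008 m and height (world z) of round_gourd_center between 0.0501 and 0.0581 m and angle between each of plinth_center, big_ring_center, small_ring_center, bottle_gourd_center, round_gourd_center's own z axis and vertical below 0.15 rad and linear speed of each of plinth, big_ring, small_ring, bottle_gourd, round_gourd below 0.02 m/s); the robot touches nothing.
It also fails if it takes over 136 s, if anything falls off the work surface, if the arm or the gripper's body presses on something with over 40 N, if the wrist force passes 120 N, or if a joint passes its speed limit or range.

ROBOT

A 6-joint arm with a two-finger parallel gripper is mounted at the origin on the work surface. World frame = base frame: x ahead of the robot, y to its left, z up, the work surface at z = 0. Lengths are in m, angles in rad, forces in N, time in s.
With the tool pointing down it reaches from about 0.15 to 0.775 m from the base axis. Payload 6.1 kg.
Tool frame: the origin (TCP) lies at the very end of the fingers, on their centre line; the grasp point (between the pads) lies 19 mm behind it (env.hold_point_z is the distance from the TCP to the grasp point, in m); z points along the fingers, y is the line along which they close (so a half turn about z gives the same grasp; the last joint's range is limited). The gripper opens to 85 mm and grips with 20 to 120 N. Pads are 22 mm wide; open, the fingers measure 114 mm over their backs; the gripper's body (76 mm by 85 mm) begins 54 mm behind the grasp point. The pads swing forward as they close: fully open they stand 13 mm farther back than shut.
Start: joints at [1.102, 0.126, -0.04, 1.405, 0, 1.571], TCP at [0.237, 0.468, 0.196] pointing down, gripper open.
Joint ranges: [-2.72, 2.72], [-0.95, 1.95], [-1.27, 1.35], [-1.78, 2.02], [-1.46, 1.47], [-3.14, 3.14]. Speed limits (rad/s): [2.39, 2.39, 3.01, 3.14, 3.14, 3.14].

INTERFACE

Orientations are given as a unit quaternion [x, y, z, w].
In Python, from station import sensors, eyes, workorder, env gives the robot as it stands.
- The arm moves only by the shell command python3 -m creep 'ROWS' [OPENING] [FORCE]. ROWS is JSON, a list of rows, each an object with "travel": the shift along the tool's x, y, z in cm, a list of three; "twist": the turn, a rotation vector about the tool's x, y, z in rad, a list of three. In form: [{"travel": [x, y, z], "twist": [rx, ry, rz]}, ...]. A call has 1 to 12 rows; each row shifts and turns the commanded pose from where the row before left it, along the tool's axes as they then stand; what a row does not reach is not made up. A row lasts 1/8 s, in which the tool goes at most 62.5 mm and 10.7 degrees, less where a joint would pass 70% of its speed; a pose out of reach is approached as far as the arm can. A call is refused whole if a number of a shift passes 6.25 or a number of a turn 0.188, either way. A call with a gripper value outside its range is refused whole. OPENING is the gripper's target within -1 to 1 (fully open at 1, half-way at 0, shut at -1), set as the call begins (- or left out, the last holds). The fingers move at their own pace and stop on an object; FORCE is the grip in N (left out, the last holds). Time passes only in rows, so rows that do not move let the fingers close. It gives the time, the measured TCP pose, the force, the opening and the grip force at its end, in the units of the state.
- sensors.read_state(): the state, without advancing time (a new reading comes with each control period).
- eyes.read_camera(name): name is "scene" or "top" or "wrist"; returns (picture, depth): 400x640x3 uint8, red, green, blue; 400x640 float32, m along the optical axis (not along the pixel's ray), 0 where there is no reading.
- eyes.calibration(name): a dict with "fovy" (degrees; the focal length in pixels is half the picture's height over the tangent of half this angle, whatever the lens; pixels are square), "cx", "cy" (the principal point, pixels), "R" (3x3) and "t" (3): a world point X has camera coordinates R X + t; the wrist camera has in their place "T_tool_cam" (4x4, takes a point from camera to tool coordinates, whose origin is the TCP and whose axes are the flange's). Camera axes: x right, y down, z forward; pixel columns grow to the right and rows downward; lengths in m; the calibration is good to about 2 mm. A picture is of the moment at which its call begins: read the wrist's pose just before it. calibration takes no time and is no camera call.
- workorder.close_job(): hands the job in; it is judged then, once.
The state is a dict: "time": time; "joint_positions": joint angles; "qd": joint speeds; "effort": joint torques, N m; "tcp_pos": TCP position; "eef_rot": TCP orientation; "ft_force": force on the tool from outside, world axes, zero at the start; "torque": the same for the moment, N m; "opening": finger opening in m; "grasp_force": force on a finger pad.
Only numpy, scipy, OpenCV 4.12 (cv2) and the standard library are available. Lean on these libraries where they do the work, as an engineer would, in place of code of your own. Each camera call takes 0.05 s, during which the arm holds its last target. There are 200 camera calls.

## Working session

There is one attempt and no reset: what is moved stays moved. The work goes in short steps, Python scripts to look and compute and a shell command to move; the robot and the scene stay as the last step left them, time stands still between calls to the robot, and variables do not carry over. Pictures are saved under pics/ and viewed, at most 14 in all, crops included, and the job is handed in when it is done.

```bash
ls; mkdir -p pics; cat > h.py <<'E'
import numpy as np, cv2
from station import sensors, eyes, workorder, env
from scipy.spatial.transform import Rotation as Ro
def cal(n, st=None):
    c=eyes.calibration(n); f=200/np.tan(np.radians(c["fovy"])/2)
    if n=="wrist":
        st=st or sensors.read_state(); T=np.eye(4); T[:3,:3]=Ro.from_quat(st["eef_rot"]).as_matrix(); T[:3,3]=st["tcp_pos"]
        M=T@np.array(c["T_tool_cam"]); Rw=M[:3,:3]; o=M[:3,3]
    else:
        R=np.array(c["R"]); Rw=R.T; o=-R.T@np.array(c["t"])
    return f,c["cx"],c["cy"],Rw,o,c
def ray(C,u,v,z):
    f,cx,cy,Rw,o,_=C; d=Rw@np.array([(u-cx)/f,(v-cy)/f,1]); return o+d*(z-o[2])/d[2]
def cloud(C,dep):
    f,cx,cy,Rw,o,_=C; v,u=np.mgrid[:400,:640]; P=np.stack([(u-cx)/f*dep,(v-cy)/f*dep,dep],-1); return P@Rw.T+o
def shot(n,name=None):
    st=sensors.read_state(); im,d=eyes.read_camera(n); C=cal(n,st)
    if name: cv2.imwrite("pics/"+name,cv2.cvtColor(im,cv2.COLOR_RGB2BGR))
    return im,d,C
E
python3 - <<'E'
from h import *
for n in ["top","scene"]:
    im,d,C=shot(n,n+"1.png"); np.savez(n+"1.npz",im=im,d=d); print(n,C, d.min(),d.max())
c=eyes.calibration("wrist");print(c);print(sensors.read_state()); print(env.hold_point_z)
E
```

```text
pics
top (np.float64(457.39803408436427), 322.7731926157695, 195.93981845349677, array([[ 0.02143819, -0.99766953,  0.06477581],
       [-0.99948702, -0.01984518,  0.02513689],
       [-0.02379282, -0.06528147, -0.99758319]]), array([ 0.46312302, -0.06758394,  1.41982429]), {'fovy': 47.23527769010506, 'cx': 322.7731926157695, 'cy': 195.93981845349677, 'R': array([[ 0.02143819, -0.99948702, -0.02379282],
       [-0.99766953, -0.01984518, -0.06528147],
       [ 0.06477581,  0.02513689, -0.99758319]]), 't': array([-0.04369616,  0.55339073,  1.38809253])}) 0.0 2.3001933
scene (np.float64(371.5122935457618), 317.16925717858686, 199.95863710069648, array([[ 0.86705848,  0.30873054, -0.39101795],
       [ 0.49811812, -0.55197886,  0.66872841],
       [-0.00937676, -0.77459976, -0.63238223]]), array([ 0.91683702, -0.69605722,  0.67657873]), {'fovy': 56.59073133898118, 'cx': 317.16925717858686, 'cy': 199.95863710069648, 'R': array([[ 0.86705848,  0.49811812, -0.00937676],
       [ 0.30873054, -0.55197886, -0.77459976],
       [-0.39101795,  0.66872841, -0.63238223]]), 't': array([-0.44188849,
[... 476 characters left out ...]

{'time': 0.1, 'joint_positions': array([ 1.10202648e+00,  1.26363717e-01, -4.04850882e-02,  1.40541388e+00,
       -1.80243458e-05,  1.57080038e+00]), 'qd': array([-0.00020356, -0.00158155,  0.00302219,  0.00028912, -0.00159351,
       -0.00085662]), 'effort': array([-2.84460948e-04, -4.36908853e+01,  3.53604126e+01,  1.37801378e-02,
        1.17742479e-04, -1.48654055e-05]), 'tcp_pos': array([0.23700759, 0.46799342, 0.19489332]), 'eef_rot': array([ 2.32246672e-01,  9.72656643e-01, -7.15226297e-04, -1.61510019e-04]), 'ft_force': array([ 0.22496919, -0.3512683 ,  0.24769529]), 'torque': array([ 0.00819228,  0.01437161, -0.04086562]), 'grasp_force': 0.0, 'opening': 0.08554623726171688}
0.0187
```

View pics/top1.png

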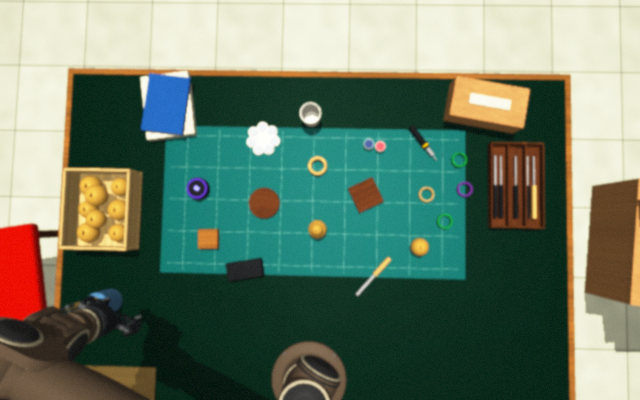

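View pics/scene1.png

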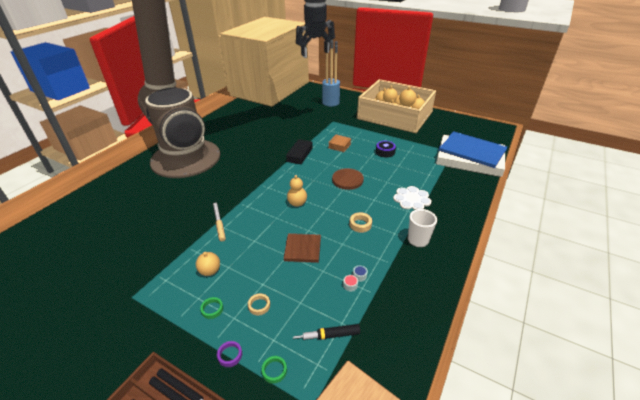

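Top view: plinth (208,239), round stand (264,203), big ring (317,165), square stand (365,195), small ring (427,194), bottle gourd (317,229), round gourd (420,246). The green and purple rings at right are look-alikes. The scene view agrees.

```bash
cat >> h.py <<'E'
def mask(im):
    h=cv2.cvtColor(im,cv2.COLOR_RGB2HSV); return (((h[...,0]<28)|(h[...,0]>172))&(h[...,1]>60)&(h[...,2]>40)).astype(np.uint8)
def blobs(im,C,z,amin=60,amax=1e9):
    for c in cv2.findContours(mask(im),cv2.RETR_EXTERNAL,cv2.CHAIN_APPROX_NONE)[0]:
        A=cv2.contourArea(c)
        if amin<A<amax:
            P=np.array([ray(C,p[0][0],p[0][1],z) for p in c])[:,:2].astype(np.float32)
            m=cv2.moments(P); ctr=np.array([m['m10'],m['m01']])/m['m00']; r=cv2.minAreaRect((P*1000).astype(np.float32))
            yield c.mean((0,1)).round(),A,ctr.round(4),np.round(r[0],1),np.round(r[1],1),round(r[2],1)
E
python3 - <<'E'
from h import *
D=np.load("top1.npz"); C=cal("top"); W=cloud(C,D["d"])
print("mat z",np.median(W[250:265,280:300,2]))
for n,(u,v),z in [("plinth",(208,239),.026),("rstand",(264,203),.014),("bring",(317,165),.02),("sstand",(365,195),.014),("sring",(427,194),.014),("bgourd",(317,229),.025),("rgourd",(420,246),.024)]:
    for b in blobs(D["im"],C,z):
        if np.hypot(b[0][0]-u,b[0][1]-v)<12: print(n,z,b)
E
```

```text
mat z 0.0009507338168984747
plinth 0.026 (array([208., 238.]), 376.0, array([0.4165, 0.3155]), array([416.5, 315.4]), array([57.8, 62.2]), 1.3)
rstand 0.014 (array([264., 203.]), 673.5, array([0.5301, 0.1499]), array([530.6, 150.5]), array([89.7, 90. ]), 1.2)
bring 0.02 (array([317., 166.]), 260.0, array([ 0.6475, -0.0128]), array([647.7, -14. ]), array([57. , 56.8]), 46.4)
sstand 0.014 (array([365., 195.]), 667.5, array([ 0.5609, -0.1632]), array([ 561.2, -163.2]), array([82.7, 82.3]), 26.0)
sring 0.014 (array([426., 194.]), 158.0, array([ 0.5665, -0.3483]), array([ 566.7, -348.5]), array([43.2, 42.7]), 0.4)
bgourd 0.025 (array([317., 229.]), 224.0, array([ 0.4532, -0.0169]), array([452.6, -17. ]), array([51.6, 51.6]), 46.2)
rgourd 0.024 (array([419., 247.]), 225.0, array([ 0.4064, -0.3276]), array([ 406.5, -328. ]), array([50.7, 51.4]), 45.9)
```

```bash
python3 -m creep '[{"travel":[0,0,-3],"twist":[0,0,-0.185]},{"travel":[0,0,-3],"twist":[0,0,-0.185]},{"travel":[0,0,0],"twist":[0,0,-0.1]},{"travel":[0,0,0],"twist":[0,0,0]}]' 1 25; python3 -c "
from h import *
s=sensors.read_state();print(s['joint_positions'],s['eef_rot'],s['tcp_pos'])"
```

```text
time: 0.6
tcp_pos: [0.2372, 0.4683, 0.2554]
eef_rot: [-0.0, 1.0, -0.0, -0.0]
ft_force: [-0.1, -0.2, 0.3]
opening: 0.0851
grasp_force: 0.0
[ 1.10201581e+00  1.34689996e-01  1.01659071e-01  1.53803883e+00
 -1.91422694e-05  1.10193245e+00] [-4.16793948e-05  9.99999990e-01 -1.26285701e-04 -5.32330661e-05] [0.23718155 0.46832372 0.25543983]
```

```bash
python3 -m creep '[{"travel":[-3,-2.5,2.2],"twist":[0,0,0]},{"travel":[-3,-2.5,2.2],"twist":[0,0,0]},{"travel":[-3,-2.6,2.3],"twist":[0,0,0]},{"travel":[-3,-2.6,2.3],"twist":[0,0,0]},{"travel":[-3,-2.5,2.2],"twist":[0,0,0]},{"travel":[-3,-2.6,2.3],"twist":[0,0,0]},{"travel":[0,0,0],"twist":[0,0,0]},{"travel":[0,0,0],"twist":[0,0,0]}]'; python3 - <<'E'
from h import *
im,d,C=shot("wrist","w1.png")
for b in blobs(im,C,.026,500): print(b)
s=sensors.read_state();print(s['joint_positions'])
E
```

```text
time: 1.6
tcp_pos: [0.417, 0.3155, 0.1204]
eef_rot: [0.0, 1.0, -0.0, -0.001]
ft_force: [1.0, 0.4, 0.3]
opening: 0.0853
grasp_force: 0.0
(array([ 59., 354.]), 599.0, array([ 0.6235, -0.0031]), array([623.7,  -6.9]), array([27.7, 79.9]), 46.6)
(array([175., 271.]), 3148.0, array([0.51  , 0.1517]), array([509. , 149.5]), array([58.8, 97.3]), 47.9)
(array([ 15., 224.]), 1691.0, array([ 0.4529, -0.0016]), array([ 4.582e+02, -2.000e-01]), array([40.5, 67.4]), 70.4)
(array([626., 212.]), 908.5, array([0.4392, 0.6311]), array([437.4, 633. ]), array([67.9, 27.7]), 0.1)
(array([325., 189.]), 3445.0, array([0.4149, 0.3197]), array([414.7, 319.6]), array([63.1, 59.4]), 2.4)
(array([585., 271.]), 22372.5, array([0.527 , 0.6114]), array([548. , 598.7]), array([373.4, 157.5]), 19.2)
[ 6.48281041e-01  1.32534652e-01 -1.95515091e-01  1.24270650e+00
  2.98598819e-04  6.47432957e-01]
```

View pics/w1.png

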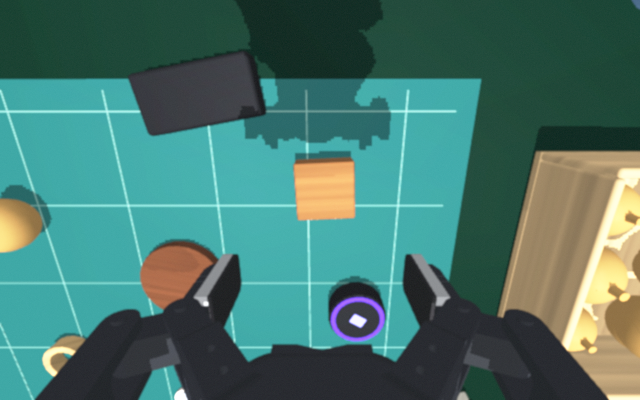

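```bash
python3 -m creep '[{"travel":[0.15,0.3,3],"twist":[0,0,0]},{"travel":[0,0,3],"twist":[0,0,0]},{"travel":[0,0,3],"twist":[0,0,0]},{"travel":[0,0,2],"twist":[0,0,0]},{"travel":[0,0,0.6],"twist":[0,0,0]},{"travel":[0,0,0],"twist":[0,0,0]},{"travel":[0,0,0],"twist":[0,0,0]}]'; python3 - <<'E'
from h import *
im,d,C=shot("wrist","w2.png"); W=cloud(C,d)
for (a,b) in [(200,250),(395,445)]:
    R=W[240:320,a:b]; D=d[240:320,a:b]; ok=(D>0)&(D<.22); print(ok.sum(), np.percentile(R[ok][:,2],[1,5,20,50]).round(4))
E
```

```text
time: 2.52
tcp_pos: [0.4164, 0.3194, 0.0058]
eef_rot: [-0.001, 1.0, 0.001, 0.001]
ft_force: [0.4, 0.6, -0.3]
opening: 0.0855
grasp_force: 0.0
3754 [0.0007 0.0011 0.0018 0.0652]
3760 [0.0009 0.0013 0.002  0.0661]
```

View pics/w2.png

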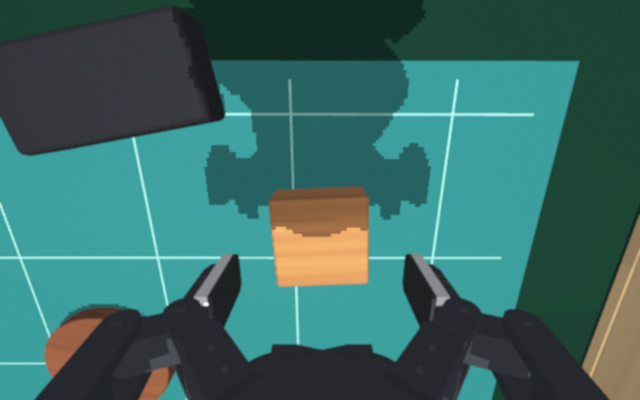

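```bash
python3 -m creep '[{"travel":[0,0,0.5],"twist":[0,0,0]},{"travel":[0,0,0],"twist":[0,0,0]},{"travel":[0,0,0],"twist":[0,0,0]},{"travel":[0,0,0],"twist":[0,0,0]},{"travel":[0,0,0],"twist":[0,0,0]},{"travel":[0,0,0],"twist":[0,0,0]},{"travel":[0,0,0],"twist":[0,0,0]}]' -1 30; python3 - <<'E'
from h import *
im,d,C=shot("wrist","w3.png"); W=cloud(C,d)
E
```

```text
time: 3.45
tcp_pos: [0.4159, 0.3186, -0.0004]
eef_rot: [-0.001, 1.0, 0.0, 0.0]
ft_force: [0.5, -1.0, -0.4]
opening: -0.0002
grasp_force: 0.0
```

View pics/w3.png

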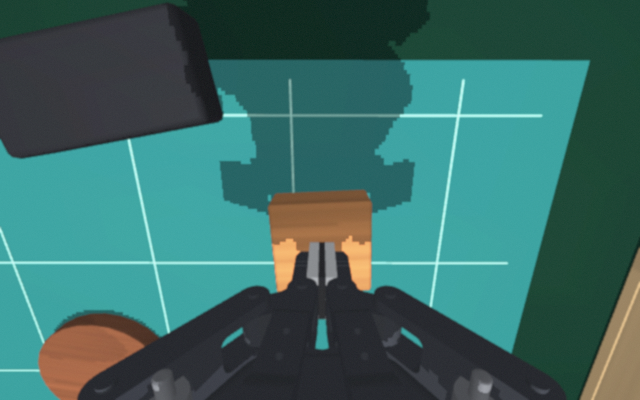

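```bash
python3 - <<'E'
from h import *
im,d,C=shot("wrist"); W=cloud(C,d)
for p in [(243,322),(246,315),(250,315),(260,312),(270,310),(300,310),(275,285),(245,290),(200,320),(270,365),(283,365),(296,365),(320,420)]: print(p,d[p].round(4),W[p].round(4))
im,d,C=shot("scene"); cv2.imwrite("pics/s2.png",cv2.resize(im[100:220,240:440],None,fx=4,fy=4)[...,::-1])
E
```

```text
(243, 322) 0.1517 [0.4044 0.3197 0.0416]
(246, 315) 0.1474 [0.4039 0.3161 0.046 ]
(250, 315) 0.1447 [0.4046 0.3161 0.049 ]
(260, 312) 0.1354 [0.4047 0.3149 0.0589]
(270, 310) 0.1261 [0.4042 0.3143 0.0684]
(300, 310) 0.1043 [0.4028 0.3152 0.0909]
(275, 285) 0.1752 [0.4339 0.2969 0.0265]
(245, 290) 0.169 [0.4134 0.3007 0.0263]
(200, 320) 0.1648 [0.3866 0.3186 0.0219]
(270, 365) 0.1744 [0.4305 0.3463 0.0263]
(283, 365) 0.1764 [0.4394 0.3466 0.0271]
(296, 365) 0.1156 [0.4086 0.3372 0.0809]
(320, 420) 0.0953 [0.4033 0.3526 0.1007]
```

View pics/s2.png

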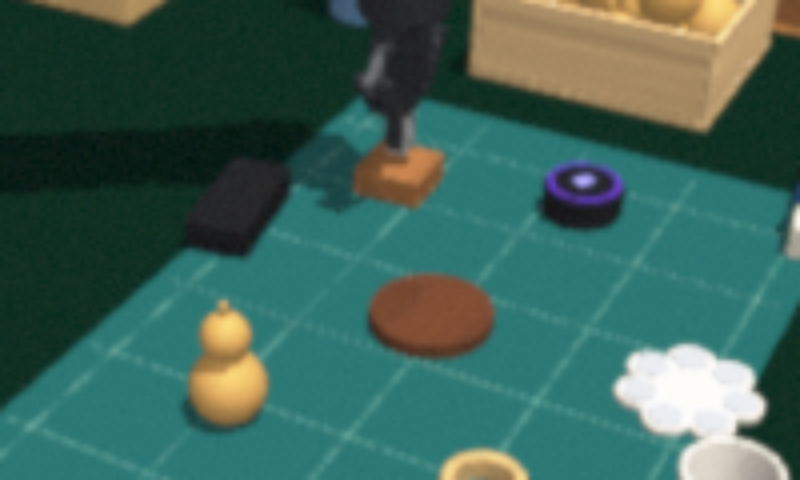

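```bash
python3 - <<'E'
from h import *
im,d,C=shot("wrist"); W=cloud(C,d)
for c in (316,320,322,326,330):
    print(c,[(r,*W[r,c,[0,2]].round(3)) for r in range(228,262,3)])
E
```

```text
316 [(228, np.float64(0.402), np.float64(0.027)), (231, np.float64(0.404), np.float64(0.027)), (234, np.float64(0.406), np.float64(0.027)), (237, np.float64(0.408), np.float64(0.027)), (240, np.float64(0.41), np.float64(0.027)), (243, np.float64(0.405), np.float64(0.041)), (246, np.float64(0.405), np.float64(0.044)), (249, np.float64(0.405), np.float64(0.048)), (252, np.float64(0.404), np.float64(0.052)), (255, np.float64(0.404), np.float64(0.055)), (258, np.float64(0.404), np.float64(0.057)), (261, np.float64(0.404), np.float64(0.06))]
320 [(228, np.float64(0.402), np.float64(0.026)), (231, np.float64(0.404), np.float64(0.027)), (234, np.float64(0.406), np.float64(0.027)), (237, np.float64(0.408), np.float64(0.027)), (240, np.float64(0.41), np.float64(0.027)), (243, np.float64(0.405), np.float64(0.041)), (246, np.float64(0.404), np.float64(0.045)), (249, np.float64(0.405), np.float64(0.047)), (252, np.float64(0.404), np.float64(0.052)), (255, np.float64(0.405), np.float64(0.054)), (258, np.float64(0.404), np.float64(0.057)), (261, np.float64(0.405), np.float64(0.06))]
322 [(228, np.
[... 915 characters left out ...]
), np.float64(0.051)), (255, np.float64(0.405), np.float64(0.054)), (258, np.float64(0.405), np.float64(0.057)), (261, np.float64(0.405), np.float64(0.06))]
330 [(228, np.float64(0.402), np.float64(0.027)), (231, np.float64(0.404), np.float64(0.026)), (234, np.float64(0.407), np.float64(0.026)), (237, np.float64(0.408), np.float64(0.026)), (240, np.float64(0.41), np.float64(0.026)), (243, np.float64(0.404), np.float64(0.042)), (246, np.float64(0.404), np.float64(0.046)), (249, np.float64(0.405), np.float64(0.048)), (252, np.float64(0.404), np.float64(0.052)), (255, np.float64(0.404), np.float64(0.054)), (258, np.float64(0.405), np.float64(0.056)), (261, np.float64(0.405), np.float64(0.059))]
```

The finger tips really end about 40 mm above the reported TCP, as they closed over the plinth without touching it. I'll offset all heights for that.

```bash
python3 -m creep '[{"travel":[0,0,0],"twist":[0,0,0]},{"travel":[0,0,0],"twist":[0,0,0]},{"travel":[0,0,0],"twist":[0,0,0]},{"travel":[0,0,0],"twist":[0,0,0]},{"travel":[0,0,0],"twist":[0,0,0]},{"travel":[0,0,0],"twist":[0,0,0]}]' 1 30; cat >> h.py <<'E'
def flat(W,z,box,tol=.003):
    x0,x1,y0,y1=box; m=(abs(W[...,2]-z)<tol)&(W[...,0]>x0)&(W[...,0]<x1)&(W[...,1]>y0)&(W[...,1]<y1)
    P=W[m][:,:2]; r=cv2.minAreaRect((P*1000).astype(np.float32)); return len(P),P.mean(0).round(4),np.percentile(P,[1,99],axis=0).round(4).tolist(),r
E
python3 - <<'E'
from h import *
im,d,C=shot("wrist"); W=cloud(C,d)
print(flat(W,.0265,(.36,.47,.27,.37)))
for c in (215,235,410,430):
    print(c,[(r,*W[r,c].round(3)) for r in range(240,312,6)])
E
```

```text
time: 4.4
tcp_pos: [0.4159, 0.3186, -0.0004]
eef_rot: [-0.001, 1.0, -0.0, -0.0]
ft_force: [0.1, -0.2, 0.3]
opening: 0.0852
grasp_force: 0.0
(8900, array([0.4141, 0.3195]), [[0.3866, 0.2902], [0.4452, 0.3486]], ((416.59564208984375, 319.51129150390625), (60.40629959106445, 60.18341827392578), 2.4864325523376465))
215 [(240, np.float64(0.422), np.float64(0.246), np.float64(0.003)), (246, np.float64(0.427), np.float64(0.246), np.float64(0.002)), (252, np.float64(0.431), np.float64(0.245), np.float64(0.002)), (258, np.float64(0.437), np.float64(0.244), np.float64(0.001)), (264, np.float64(0.409), np.float64(0.267), np.float64(0.056)), (270, np.float64(0.404), np.float64(0.272), np.float64(0.068)), (276, np.float64(0.405), np.float64(0.273), np.float64(0.072)), (282, np.float64(0.404), np.float64(0.275), np.float64(0.078)), (288, np.float64(0.335), np.float64(0.319), np.float64(0.179)), (294, np.float64(0.407), np.float64(0.276), np.float64(0.082)), (300, np.float64(0.409), np.float64(0.277), np.float64(0.083)), (306, np.float64(0.411), np.float64(0.277), np.float64(0.084))]
235 [(240, np
[... 1600 characters left out ...]
46, np.float64(0.427), np.float64(0.395), np.float64(0.002)), (252, np.float64(0.432), np.float64(0.395), np.float64(0.002)), (258, np.float64(0.436), np.float64(0.396), np.float64(0.002)), (264, np.float64(0.409), np.float64(0.373), np.float64(0.056)), (270, np.float64(0.405), np.float64(0.368), np.float64(0.068)), (276, np.float64(0.404), np.float64(0.366), np.float64(0.073)), (282, np.float64(0.404), np.float64(0.365), np.float64(0.077)), (288, np.float64(0.405), np.float64(0.363), np.float64(0.081)), (294, np.float64(0.405), np.float64(0.362), np.float64(0.084)), (300, np.float64(0.407), np.float64(0.362), np.float64(0.086)), (306, np.float64(0.41), np.float64(0.362), np.float64(0.085))]
```

```bash
python3 -m creep '[{"travel":[0,0.05,2.4],"twist":[0,0,0]},{"travel":[0,0,1.5],"twist":[0,0,0]},{"travel":[0,0,0.5],"twist":[0,0,0]},{"travel":[0,0,0],"twist":[0,0,0]},{"travel":[0,0,0],"twist":[0,0,0]}]' && python3 -m creep '[{"travel":[0,0,0],"twist":[0,0,0]},{"travel":[0,0,0],"twist":[0,0,0]},{"travel":[0,0,0],"twist":[0,0,0]},{"travel":[0,0,0],"twist":[0,0,0]},{"travel":[0,0,0],"twist":[0,0,0]}]' -1 30
```

```text
time: 5.08
tcp_pos: [0.4163, 0.3193, -0.0438]
eef_rot: [-0.001, 1.0, 0.0, 0.0]
ft_force: [-0.1, 0.5, 0.6]
opening: 0.0855
grasp_force: 0.0
time: 5.7
tcp_pos: [0.4185, 0.3207, -0.0407]
eef_rot: [-0.001, 1.0, 0.002, 0.003]
ft_force: [-2.3, -1.9, 19.7]
opening: 0.0599
grasp_force: 41.5
```

```bash
python3 -m creep '[{"travel":[0,0,-2.5],"twist":[0,0,0]},{"travel":[0,0,-5],"twist":[0,0,0]},{"travel":[-1.4,-2.5,-4],"twist":[0,0,0]},{"travel":[-2.5,-3.5,-3],"twist":[0,0,0]},{"travel":[-2.5,-3.5,0],"twist":[0,0,0]},{"travel":[-2,-3.5,0],"twist":[0,0,0]},{"travel":[-1.5,-3.5,0],"twist":[0,0,0]},{"travel":[0,0,0],"twist":[0,0,0]},{"travel":[0,0,0],"twist":[0,0,0]}]'; python3 - <<'E'
from h import *
im,d,C=shot("wrist","w4.png"); W=cloud(C,d)
print(C[4],flat(W,.0145,(.45,.62,.05,.25),.004))
print(flat(W,.13,(.45,.62,.1,.22),.02))
E
```

```text
time: 6.82
tcp_pos: [0.5149, 0.1544, 0.1007]
eef_rot: [-0.0, 1.0, 0.0, -0.0]
ft_force: [-0.5, -0.3, -0.7]
opening: 0.0598
grasp_force: 33.0
[0.4343422  0.15509599 0.27967718] (3808, array([0.5104, 0.151 ]), [[0.4844, 0.1069], [0.5326, 0.1956]], ((507.8482360839844, 150.45559692382812), (49.611385345458984, 95.36299133300781), 2.444932222366333))
(506, array([0.4859, 0.155 ]), [[0.483, 0.1153], [0.5078, 0.1949]], ((495.4913024902344, 155.8643798828125), (84.52562713623047, 25.720762252807617), 89.68937683105469))
```

View pics/w4.png

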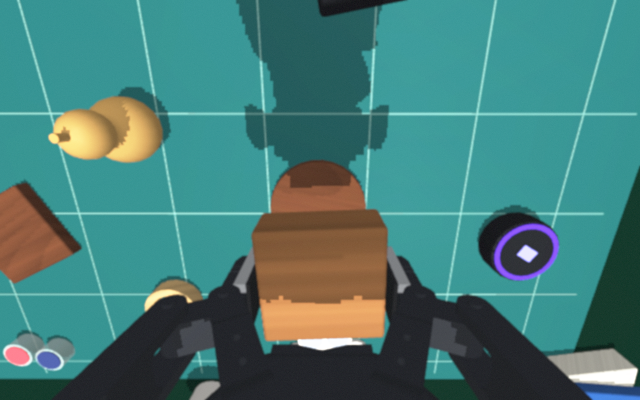

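```bash
python3 - <<'E'
from h import *
im,d,C=shot("wrist"); W=cloud(C,d)
P=W[242:325:4,275:365:6].reshape(-1,3)
A=np.c_[P[:,:2]-P[:,:2].mean(0),np.ones(len(P))]; print(np.linalg.lstsq(A,P[:,2],rcond=None)[0], P.mean(0),np.ptp(P,axis=0))
for c in (290,320,350): print([(r,*W[r,c].round(4)) for r in list(range(206,246,4))+list(range(328,346,3))])
# stand circle
m=(abs(W[...,2]-.0145)<.004)&(W[...,0]<.6)&(W[...,0]>.46)&(abs(W[...,1]-.15)<.06)
c=max(cv2.findContours(m.astype(np.uint8),0,1)[0],key=cv2.contourArea)[:,0]
Q=W[c[:,1],c[:,0]]; Q=Q[(Q[:,0]<.515)]
s=np.linalg.lstsq(np.c_[2*Q[:,:2],np.ones(len(Q))],(Q[:,:2]**2).sum(1),rcond=None)[0]; print(s[:2],np.sqrt(s[2]+s[:2]@s[:2]),len(Q))
E
```

```text
[-0.26640822  0.00596206  0.16891689] [0.51019617 0.15360936 0.16891689] [0.09931258 0.04058805 0.11277435]
[(206, np.float64(0.5277), np.float64(0.1245), np.float64(0.0134)), (210, np.float64(0.5319), np.float64(0.1244), np.float64(0.0137)), (214, np.float64(0.4846), np.float64(0.14), np.float64(0.1483)), (218, np.float64(0.4849), np.float64(0.1405), np.float64(0.1527)), (222, np.float64(0.4845), np.float64(0.1411), np.float64(0.1587)), (226, np.float64(0.485), np.float64(0.1415), np.float64(0.1622)), (230, np.float64(0.4851), np.float64(0.1419), np.float64(0.1665)), (234, np.float64(0.4868), np.float64(0.1419), np.float64(0.1669)), (238, np.float64(0.4881), np.float64(0.142), np.float64(0.1681)), (242, np.float64(0.4897), np.float64(0.142), np.float64(0.1688)), (328, np.float64(0.5361), np.float64(0.1404), np.float64(0.1685)), (331, np.float64(0.5378), np.float64(0.1403), np.float64(0.1685)), (334, np.float64(0.5408), np.float64(0.1401), np.float64(0.1673)), (337, np.float64(0.5418), np.float64(0.1401), np.float64(0.1682)), (340, np.float64(0.7078), np.float64(0.1171), np.float64(0
[... 1543 characters left out ...]
loat64(0.4839), np.float64(0.1678), np.float64(0.1689)), (234, np.float64(0.4863), np.float64(0.168), np.float64(0.1678)), (238, np.float64(0.4884), np.float64(0.1681), np.float64(0.1676)), (242, np.float64(0.4896), np.float64(0.168), np.float64(0.169)), (328, np.float64(0.5362), np.float64(0.1695), np.float64(0.1683)), (331, np.float64(0.5383), np.float64(0.1696), np.float64(0.168)), (334, np.float64(0.5399), np.float64(0.1696), np.float64(0.1683)), (337, np.float64(0.542), np.float64(0.1697), np.float64(0.168)), (340, np.float64(0.7024), np.float64(0.1906), np.float64(0.0067)), (343, np.float64(0.7067), np.float64(0.1907), np.float64(0.007))]
[0.53009021 0.15171688] 0.04698502539911595 105
```

```bash
python3 -m creep '[{"travel":[-1.65,-0.35,1],"twist":[0,0,0]},{"travel":[0,0,4],"twist":[0,0,0]},{"travel":[0,0,4],"twist":[0,0,0]},{"travel":[0,0,2],"twist":[0,0,0]},{"travel":[0,0,1],"twist":[0,0,0]},{"travel":[0,0,0.5],"twist":[0,0,0]},{"travel":[0,0,0.3],"twist":[0,0,0]},{"travel":[0,0,0],"twist":[0,0,0]},{"travel":[0,0,0],"twist":[0,0,0]}]'
```

```text
time: 8.05
tcp_pos: [0.5323, 0.1509, -0.0266]
eef_rot: [-0.001, 1.0, 0.0, 0.001]
ft_force: [-0.8, 0.6, 1.1]
opening: 0.0599
grasp_force: 34.2
```

```bash
python3 -m creep '[{"travel":[0,0,0],"twist":[0,0,0]},{"travel":[0,0,0],"twist":[0,0,0]},{"travel":[0,0,-0.5],"twist":[0,0,0]},{"travel":[0,0,-2],"twist":[0,0,0]},{"travel":[0,0,-4],"twist":[0,0,0]},{"travel":[0,0,-4],"twist":[0,0,0]},{"travel":[0,0,0],"twist":[0,0,0]},{"travel":[0,0,0],"twist":[0,0,0]}]' 1; python3 - <<'E'
from h import *
im,d,C=shot("wrist"); W=cloud(C,d)
print(flat(W,.0405,(.47,.6,.09,.21)));print(flat(W,.0145,(.46,.6,.09,.21)))
E
```

```text
time: 9.05
tcp_pos: [0.5314, 0.1506, 0.0774]
eef_rot: [-0.001, 1.0, -0.0, -0.0]
ft_force: [0.2, 0.9, -0.2]
opening: 0.0855
grasp_force: 0.0
(5056, array([0.5297, 0.1519]), [[0.5016, 0.1225], [0.5603, 0.1812]], ((531.4738159179688, 151.6114501953125), (60.2370719909668, 59.899078369140625), 2.2041172981262207))
(3049, array([0.5144, 0.1512]), [[0.4839, 0.1058], [0.576, 0.1975]], ((529.7568359375, 151.37351989746094), (93.42794036865234, 94.50450134277344), 37.27394485473633))
```

```bash
python3 -m creep '[{"travel":[-1.5,-2,0],"twist":[0,0,0]},{"travel":[-2.5,-3.5,0],"twist":[0,0,0]},{"travel":[-2.5,-3.5,0],"twist":[0,0,0]},{"travel":[-2.5,-3.5,0],"twist":[0,0,0]},{"travel":[-2.6,-3.5,0],"twist":[0,0,0]},{"travel":[0,0,0],"twist":[0,0,0]},{"travel":[0,0,0],"twist":[0,0,0]}]'; python3 - <<'E'
from h import *
im,d,C=shot("wrist"); W=cloud(C,d)
print(flat(W,.0205,(.6,.7,-.06,.04)))
E
```

```text
time: 9.98
tcp_pos: [0.6467, -0.009, 0.0761]
eef_rot: [-0.0, 1.0, 0.0, -0.001]
ft_force: [0.3, -0.6, -1.1]
opening: 0.0854
grasp_force: 0.0
(1693, array([ 0.6475, -0.0116]), [[0.6211, -0.039], [0.676, 0.0156]], ((648.6146850585938, -11.667266845703125), (56.665340423583984, 56.68080139160156), 55.89153289794922))
```

```bash
python3 -m creep '[{"travel":[-0.18,-0.27,2],"twist":[0,0,0]},{"travel":[0,0,4],"twist":[0,0,0]},{"travel":[0,0,3.2],"twist":[0,0,0]},{"travel":[0,0,1.5],"twist":[0,0,0]},{"travel":[0,0,0.5],"twist":[0,0,0]},{"travel":[0,0,0],"twist":[0,0,0]},{"travel":[0,0,0],"twist":[0,0,0]}]' && python3 -m creep '[{"travel":[0,0,0],"twist":[0,0,0]},{"travel":[0,0,0],"twist":[0,0,0]},{"travel":[0,0,0],"twist":[0,0,0]},{"travel":[0,0,0],"twist":[0,0,0]},{"travel":[0,0,0],"twist":[0,0,0]}]' -1 25
```

```text
time: 10.9
tcp_pos: [0.6506, -0.0118, -0.0329]
eef_rot: [-0.001, 1.0, -0.0, 0.001]
ft_force: [-0.4, 0.3, 0.1]
opening: 0.0854
grasp_force: 0.0
time: 11.52
tcp_pos: [0.6502, -0.0119, -0.0334]
eef_rot: [-0.001, 1.0, -0.0, 0.001]
ft_force: [-1.4, 0.8, 6.3]
opening: 0.0564
grasp_force: 27.0
```

```bash
python3 -m creep '[{"travel":[0,0,-1],"twist":[0,0,0]},{"travel":[0,0,-3],"twist":[0,0,0]},{"travel":[0,0,-4],"twist":[0,0,0]},{"travel":[0,0,-3],"twist":[0,0,0]},{"travel":[0,0,0],"twist":[0,0,0]},{"travel":[0,0,0],"twist":[0,0,0]}]'; python3 - <<'E'
from h import *
im,d,C=shot("wrist","w5.png"); W=cloud(C,d); print(sensors.read_state()['tcp_pos'])
m=mask(im).astype(bool)&(W[...,2]>.07)&(d>0)&(W[...,0]>.55); P=W[m]; print(len(P),np.percentile(P,[1,50,99],axis=0).round(4))
P=P[P[:,2]>np.percentile(P[:,2],97)-.006]
A=np.c_[P[:,:2]-P[:,:2].mean(0),np.ones(len(P))]; print(np.linalg.lstsq(A,P[:,2],rcond=None)[0])
E
```

```text
time: 12.28
tcp_pos: [0.6491, -0.0118, 0.0748]
eef_rot: [-0.001, 1.0, 0.0, -0.0]
ft_force: [-0.2, 0.0, -0.7]
opening: 0.0567
grasp_force: 26.8
[ 0.64871885 -0.01187621  0.07417113]
6980 [[ 0.6195 -0.0385  0.112 ]
 [ 0.6486 -0.0107  0.1282]
 [ 0.6744  0.017   0.13  ]]
[-0.00152139  0.00125024  0.12827425]
```

View pics/w5.png

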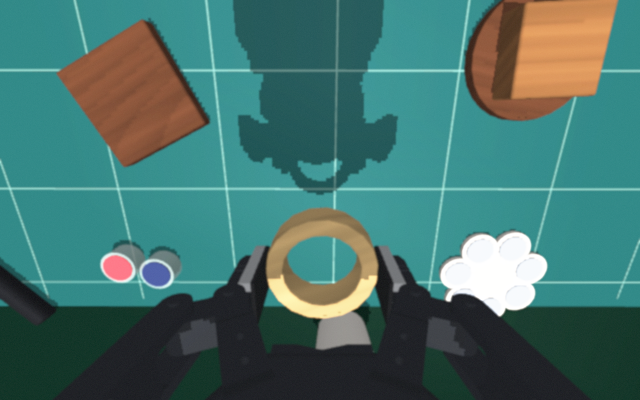

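```bash
python3 -m creep '[{"travel":[1.5,2,0],"twist":[0,0,0]},{"travel":[2.5,3.5,0],"twist":[0,0,0]},{"travel":[2.5,3.5,0],"twist":[0,0,0]},{"travel":[2.6,3.5,0],"twist":[0,0,0]},{"travel":[2.5,3.7,0],"twist":[0,0,0]},{"travel":[0,0,3],"twist":[0,0,0]},{"travel":[0,0,1],"twist":[0,0,0]},{"travel":[0,0,0],"twist":[0,0,0]},{"travel":[0,0,0],"twist":[0,0,0]}]'; python3 - <<'E'
from h import *
im,d,C=shot("wrist"); W=cloud(C,d)
m=mask(im).astype(bool)&(W[...,2]>.065)&(d>0)&(W[...,0]>.45)&(W[...,2]<.11); P=W[m]; print(len(P),np.percentile(P,[1,50,99],axis=0).round(4))
E
```

```text
time: 13.45
tcp_pos: [0.534, 0.1496, 0.036]
eef_rot: [-0.0, 1.0, 0.0, 0.0]
ft_force: [0.3, 0.1, 0.8]
opening: 0.0566
grasp_force: 26.8
8097 [[ 0.4517 -0.0055  0.0663]
 [ 0.5252  0.1465  0.0891]
 [ 0.559   0.178   0.0912]]
```

```bash
python3 -m creep '[{"travel":[0.12,0.15,1.5],"twist":[0,0,0]},{"travel":[0,0,0.8],"twist":[0,0,0]},{"travel":[0,0,0.4],"twist":[0,0,0]},{"travel":[0,0,0.15],"twist":[0,0,0]},{"travel":[0,0,0],"twist":[0,0,0]},{"travel":[0,0,0],"twist":[0,0,0]}]'
```

```text
time: 14.25
tcp_pos: [0.5324, 0.1516, 0.0074]
eef_rot: [-0.001, 1.0, 0.0, 0.0]
ft_force: [-0.0, 0.5, -0.3]
opening: 0.0563
grasp_force: 26.8
```

```bash
python3 -m creep '[{"travel":[0,0,0.1],"twist":[0,0,0]},{"travel":[0,0,0],"twist":[0,0,0]}]'; python3 -m creep '[{"travel":[0,0,0],"twist":[0,0,0]},{"travel":[0,0,0],"twist":[0,0,0]},{"travel":[0,0,0],"twist":[0,0,0]},{"travel":[0,0,-1],"twist":[0,0,0]},{"travel":[0,0,-4],"twist":[0,0,0]},{"travel":[0,0,-4],"twist":[0,0,0]},{"travel":[0,0,0],"twist":[0,0,0]},{"travel":[0,0,0],"twist":[0,0,0]}]' 1; python3 - <<'E'
from h import *
im,d,C=shot("wrist","w6.png"); W=cloud(C,d)
print(flat(W,.0605,(.47,.6,.09,.21)));print(flat(W,.0405,(.46,.6,.09,.21)))
E
```

```text
time: 14.5
tcp_pos: [0.5325, 0.1516, 0.0066]
eef_rot: [-0.001, 1.0, 0.0, 0.0]
ft_force: [0.2, -0.2, 3.1]
opening: 0.0567
grasp_force: 27.0
time: 15.5
tcp_pos: [0.5322, 0.1515, 0.0962]
eef_rot: [-0.001, 1.0, 0.0, 0.0]
ft_force: [0.8, -0.7, 0.1]
opening: 0.0856
grasp_force: 0.0
(2000, array([0.5299, 0.1525]), [[0.5034, 0.1253], [0.5583, 0.1797]], ((531.0903930664062, 152.53427124023438), (56.6784782409668, 56.623291015625), 54.358062744140625))
(2170, array([0.5266, 0.1515]), [[0.5012, 0.1221], [0.5595, 0.181]], ((531.0824584960938, 151.60731506347656), (60.047054290771484, 60.116127014160156), 3.332068681716919))
```

View pics/w6.png

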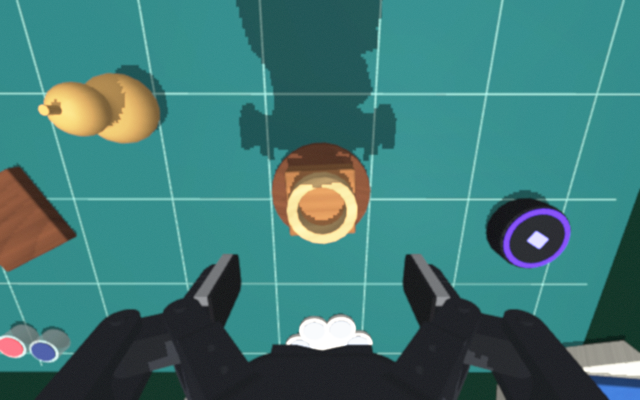

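```bash
python3 -m creep '[{"travel":[1,-2,0],"twist":[0,0,0]},{"travel":[1.8,-3.6,0],"twist":[0,0,0]},{"travel":[1.8,-3.6,0],"twist":[0,0,0]},{"travel":[1.8,-3.6,0],"twist":[0,0,0]},{"travel":[1.5,-3.6,0],"twist":[0,0,0]},{"travel":[0,0,0],"twist":[0,0,0]},{"travel":[0,0,0],"twist":[0,0,0]}]'; python3 - <<'E'
from h import *
im,d,C=shot("wrist","w7.png"); W=cloud(C,d)
m=mask(im).astype(bool)&(d>0)&(abs(W[...,0]-.453)<.06)&(abs(W[...,1]+.013)<.06)&(W[...,2]>.004); P=W[m]
print(len(P),P[:,2].max())
# sphere fits: lower bulb, upper bulb
for lo,hi in ((.01,.045),(.056,.083)):
    Q=P[(P[:,2]>lo)&(P[:,2]<hi)]
    s=np.linalg.lstsq(np.c_[2*Q,np.ones(len(Q))],(Q**2).sum(1),rcond=None)[0]; print(len(Q),s[:3].round(4),np.sqrt(s[3]+s[:3]@s[:3]).round(4))
Q=P[P[:,2]>.087]; print(len(Q),Q.mean(0) if len(Q) else 0)
E
```

```text
time: 16.42
tcp_pos: [0.4528, -0.0129, 0.0957]
eef_rot: [-0.0, 1.0, 0.0, -0.0]
ft_force: [1.1, -0.6, -0.0]
opening: 0.0852
grasp_force: 0.0
3342 0.1934395174414334
1088 [ 0.4531 -0.0157  0.0259] 0.0275
1012 [ 0.4531 -0.0157  0.0689] 0.0176
264 [ 0.44712331 -0.01401736  0.1432034 ]
```

```bash
python3 -m creep '[{"travel":[0,-0.28,0],"twist":[0,0,0]},{"travel":[0,0,3],"twist":[0,0,0]},{"travel":[0,0,3],"twist":[0,0,0]},{"travel":[0,0,2],"twist":[0,0,0]},{"travel":[0,0,0.9],"twist":[0,0,0]},{"travel":[0,0,0],"twist":[0,0,0]},{"travel":[0,0,0],"twist":[0,0,0]}]' && python3 -m creep '[{"travel":[0,0,0],"twist":[0,0,0]},{"travel":[0,0,0],"twist":[0,0,0]},{"travel":[0,0,0],"twist":[0,0,0]},{"travel":[0,0,0],"twist":[0,0,0]},{"travel":[0,0,0],"twist":[0,0,0]},{"travel":[0,0,0],"twist":[0,0,0]}]' -1 25 && python3 -m creep '[{"travel":[0,0,-0.5],"twist":[0,0,0]},{"travel":[0,0,-2],"twist":[0,0,0]},{"travel":[0,0,-3],"twist":[0,0,0]},{"travel":[0,0,-3],"twist":[0,0,0]},{"travel":[0,0,0],"twist":[0,0,0]},{"travel":[0,0,0],"twist":[0,0,0]}]'; python3 - <<'E'
from h import *
im,d,C=shot("wrist","w8.png"); W=cloud(C,d)
E
```

```text
time: 17.35
tcp_pos: [0.4541, -0.0153, 0.0079]
eef_rot: [-0.001, 1.0, -0.0, 0.001]
ft_force: [0.7, -0.5, 0.0]
opening: 0.0854
grasp_force: 0.0
time: 18.1
tcp_pos: [0.454, -0.0164, 0.008]
eef_rot: [-0.0, 1.0, -0.001, 0.001]
ft_force: [-0.8, -2.7, 5.6]
opening: 0.0347
grasp_force: 22.0
time: 18.85
tcp_pos: [0.4529, -0.0153, 0.0913]
eef_rot: [-0.001, 1.0, 0.0, -0.0]
ft_force: [-0.1, -0.2, -1.4]
opening: 0.0348
grasp_force: 22.5
```

View pics/w8.png

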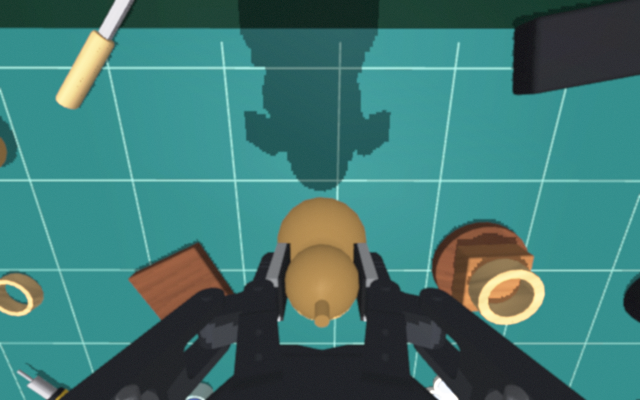

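```bash
cat >> h.py <<'E'
def sph(P,c,tol,it=6,r0=None):
    for _ in range(it):
        Q=P[abs(np.linalg.norm(P-c,axis=1)-r0)<tol]; s=np.linalg.lstsq(np.c_[2*Q,np.ones(len(Q))],(Q**2).sum(1),rcond=None)[0]; c=s[:3]
    return len(Q),c.round(4),np.sqrt(s[3]+c@c).round(4)
E
cat > g.py <<'E'
from h import *
im,d,C=shot("wrist"); W=cloud(C,d); t=np.array(sensors.read_state()['tcp_pos']); print(t.round(4))
P=W[mask(im).astype(bool)&(d>0)]
for z,r in ((.018,.0275),(.061,.0176)): print(sph(P,t+[0,0,z],.004,r0=r))
E
python3 g.py
python3 -m creep '[{"travel":[-1,2,0],"twist":[0,0,0]},{"travel":[-1.8,3.6,0],"twist":[0,0,0]},{"travel":[-1.8,3.7,0],"twist":[0,0,0]},{"travel":[-1.7,3.7,0],"twist":[0,0,0]},{"travel":[-1.5,3.7,0],"twist":[0,0,0]},{"travel":[0,0,0],"twist":[0,0,0]},{"travel":[0,0,0],"twist":[0,0,0]}]'; python3 g.py
```

```text
[ 0.4525 -0.0153  0.0908]
(3580, array([ 0.4519, -0.0144,  0.1096]), np.float64(0.0272))
(4408, array([ 0.4528, -0.0144,  0.1503]), np.float64(0.0189))
time: 19.82
tcp_pos: [0.5303, 0.1513, 0.091]
eef_rot: [-0.001, 1.0, -0.0, -0.001]
ft_force: [0.6, -0.9, -1.0]
opening: 0.0347
grasp_force: 23.1
[0.5303 0.151  0.0913]
(3631, array([0.5296, 0.1523, 0.1094]), np.float64(0.0273))
(4420, array([0.5305, 0.1523, 0.1503]), np.float64(0.0188))
```

```bash
python3 -m creep '[{"travel":[-0.12,0,1],"twist":[0,0,0]},{"travel":[0,0,1],"twist":[0,0,0]},{"travel":[0,0,0.5],"twist":[0,0,0]},{"travel":[0,0,0.2],"twist":[0,0,0]},{"travel":[0,0,0.1],"twist":[0,0,0]},{"travel":[0,0,0],"twist":[0,0,0]},{"travel":[0,0,0],"twist":[0,0,0]}]'; python3 g.py
```

```text
time: 20.75
tcp_pos: [0.5326, 0.1518, 0.0643]
eef_rot: [-0.001, 1.0, 0.0, 0.0]
ft_force: [-0.1, 0.1, -1.2]
opening: 0.0348
grasp_force: 23.1
[0.5325 0.1518 0.0643]
(3647, array([0.532 , 0.1527, 0.0824]), np.float64(0.0276))
(4418, array([0.5326, 0.1527, 0.1237]), np.float64(0.0188))
```

```bash
python3 -m creep '[{"travel":[0.05,0,0.1],"twist":[0,0,0]},{"travel":[0,0,0.1],"twist":[0,0,0]},{"travel":[0,0,0],"twist":[0,0,0]},{"travel":[0,0,0],"twist":[0,0,0]}]'
```

```text
time: 21.3
tcp_pos: [0.532, 0.1517, 0.0623]
eef_rot: [-0.001, 1.0, 0.0, 0.0]
ft_force: [-1.0, -0.6, 1.4]
opening: 0.0347
grasp_force: 23.5
```

Contact. Release slowly: open part way, then rise.

```bash
python3 -m creep '[{"travel":[0,0,0],"twist":[0,0,0]},{"travel":[0,0,0],"twist":[0,0,0]},{"travel":[0,0,0],"twist":[0,0,0]},{"travel":[0,0,0],"twist":[0,0,0]}]' 0.6 && python3 -m creep '[{"travel":[0,0,-1],"twist":[0,0,0]},{"travel":[0,0,-2.5],"twist":[0,0,0]},{"travel":[0,0,-3.5],"twist":[0,0,0]},{"travel":[0,0,-3.5],"twist":[0,0,0]},{"travel":[0,0,0],"twist":[0,0,0]},{"travel":[0,0,0],"twist":[0,0,0]}]' 1; python3 - <<'E'
from h import *
im,d,C=shot("wrist"); W=cloud(C,d); P=W[mask(im).astype(bool)&(d>0)]
for z,r in ((.0805,.0275),(.1235,.0176)): print(sph(P,np.array([.531,.1525,z]),.004,r0=r))
print(flat(W,.0605,(.47,.6,.09,.21)))
E
```

```text
time: 21.8
tcp_pos: [0.5318, 0.1517, 0.062]
eef_rot: [-0.001, 1.0, 0.0, -0.0]
ft_force: [0.2, 0.5, -0.4]
opening: 0.0681
grasp_force: 0.0
time: 22.55
tcp_pos: [0.5318, 0.1517, 0.167]
eef_rot: [-0.001, 1.0, 0.0, 0.0]
ft_force: [-0.0, -0.7, -1.6]
opening: 0.0853
grasp_force: 0.0
(1406, array([0.5316, 0.1526, 0.0788]), np.float64(0.0284))
(1344, array([0.5318, 0.1525, 0.1235]), np.float64(0.0174))
(234, array([0.5099, 0.1528]), [[0.5032, 0.1256], [0.5251, 0.1794]], ((514.5404052734375, 152.750244140625), (55.20927810668945, 22.777273178100586), 89.897216796875))
```

```bash
python3 -m creep '[{"travel":[0,-3,0],"twist":[0,0,0]},{"travel":[-0.5,-5,0],"twist":[0,0,0]},{"travel":[-0.5,-5,1],"twist":[0,0,0]},{"travel":[-0.5,-5,2],"twist":[0,0,0]},{"travel":[-0.5,-5,2],"twist":[0,0,0]},{"travel":[-0.5,-5,2],"twist":[0,0,0]},{"travel":[-0.3,-3,1.5],"twist":[0,0,0]},{"travel":[0,0,0],"twist":[0,0,0]},{"travel":[0,0,0],"twist":[0,0,0]}]'; python3 - <<'E'
from h import *
im,d,C=shot("wrist"); W=cloud(C,d); 
print(flat(W,.0145,(.49,.63,-.24,-.08)))
print(flat(W,.0145,(.53,.61,-.39,-.30)),sensors.read_state()['joint_positions'])
E
```

```text
time: 23.72
tcp_pos: [0.5597, -0.1577, 0.0816]
eef_rot: [-0.001, 1.0, 0.0, -0.001]
ft_force: [0.5, 0.4, -0.2]
opening: 0.0858
grasp_force: 0.0
(7875, array([ 0.5591, -0.1622]), [[0.5124, -0.2107], [0.6089, -0.114]], ((561.7626342773438, -162.33396911621094), (83.85893249511719, 84.09728240966797), 26.124053955078125))
(830, array([ 0.5659, -0.3476]), [[0.5446, -0.3694], [0.5884, -0.3255]], ((566.5520629882812, -347.7657165527344), (45.00245666503906, 45.836448669433594), 34.649574279785156)) [-2.74198992e-01  2.54843507e-01 -1.31477880e-01  1.18496180e+00
  2.83800772e-04 -2.76121359e-01]
```

```bash
python3 -m creep '[{"travel":[-0.2,-3,0],"twist":[0,0,0]},{"travel":[-0.2,-5,0],"twist":[0,0,0]},{"travel":[-0.2,-5,0],"twist":[0,0,0]},{"travel":[-0.1,-4,0],"twist":[0,0,0]},{"travel":[0,-2,0],"twist":[0,0,0]},{"travel":[0,0,0],"twist":[0,0,0]},{"travel":[0,0,0],"twist":[0,0,0]}]'; python3 - <<'E'
from h import *
im,d,C=shot("wrist","w9.png"); W=cloud(C,d); 
print(flat(W,.0145,(.53,.61,-.39,-.30)),C[4])
E
```

```text
time: 24.65
tcp_pos: [0.5677, -0.3467, 0.0823]
eef_rot: [-0.001, 1.0, 0.0, 0.0]
ft_force: [-0.1, 0.2, -0.1]
opening: 0.0853
grasp_force: 0.0
(748, array([ 0.5663, -0.3483]), [[0.5448, -0.3699], [0.5887, -0.3267]], ((566.9379272460938, -348.42193603515625), (44.653289794921875, 45.10332489013672), 49.842063903808594)) [ 0.48713978 -0.34619632  0.26126051]
```

View pics/w9.png

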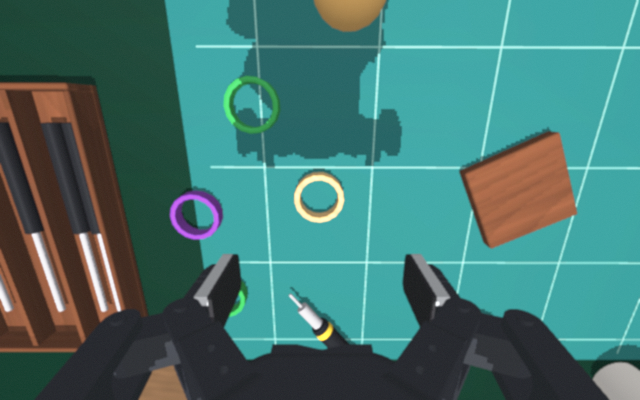

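```bash
python3 -m creep '[{"travel":[0,-0.22,2],"twist":[0,0,0]},{"travel":[0,0,4],"twist":[0,0,0]},{"travel":[0,0,3.5],"twist":[0,0,0]},{"travel":[0,0,2],"twist":[0,0,0]},{"travel":[0,0,0.5],"twist":[0,0,0]},{"travel":[0,0,0],"twist":[0,0,0]},{"travel":[0,0,0],"twist":[0,0,0]}]' && python3 -m creep '[{"travel":[0,0,0],"twist":[0,0,0]},{"travel":[0,0,0],"twist":[0,0,0]},{"travel":[0,0,0],"twist":[0,0,0]},{"travel":[0,0,0],"twist":[0,0,0]},{"travel":[0,0,0],"twist":[0,0,0]},{"travel":[0,0,0],"twist":[0,0,0]}]' -1 20
```

```text
time: 25.58
tcp_pos: [0.5684, -0.3506, -0.0364]
eef_rot: [-0.001, 1.0, -0.001, 0.001]
ft_force: [-0.2, -0.7, -0.1]
opening: 0.0848
grasp_force: 0.0
time: 26.32
tcp_pos: [0.5677, -0.3507, -0.0372]
eef_rot: [-0.001, 1.0, -0.0, 0.0]
ft_force: [-0.7, 1.0, 5.3]
opening: 0.0456
grasp_force: 20.4
```

```bash
python3 -m creep '[{"travel":[0,0,-1],"twist":[0,0,0]},{"travel":[0,0,-3],"twist":[0,0,0]},{"travel":[0,1,-4],"twist":[0,0,0]},{"travel":[0.2,4,-2],"twist":[0,0,0]},{"travel":[0.2,5,0],"twist":[0,0,0]},{"travel":[0.2,5,0],"twist":[0,0,0]},{"travel":[0,3.8,0],"twist":[0,0,0]},{"travel":[0,0,0],"twist":[0,0,0]},{"travel":[0,0,0],"twist":[0,0,0]}]'; cat > r.py <<'E'
from h import *
im,d,C=shot("wrist"); W=cloud(C,d); t=np.array(sensors.read_state()['tcp_pos']); print(t.round(4))
for z in (.045,.048,.051,.054,.057): print(flat(W,t[2]+z,(t[0]-.027,t[0]+.027,t[1]-.021,t[1]+.023),.0015))
print(flat(W,.0145,(.49,.63,-.24,-.08)))
E
python3 r.py
```

```text
time: 27.45
tcp_pos: [0.5615, -0.1628, 0.0624]
eef_rot: [-0.001, 1.0, -0.0, 0.0]
ft_force: [0.3, 0.7, 0.0]
opening: 0.0453
grasp_force: 20.6
[ 0.5614 -0.1633  0.0623]
(420, array([ 0.5607, -0.1616]), [[0.5378, -0.1813], [0.5789, -0.1417]], ((557.5512084960938, -162.87924194335938), (40.67625427246094, 41.35853576660156), 62.51403045654297))
(436, array([ 0.5603, -0.162 ]), [[0.5377, -0.1815], [0.579, -0.1426]], ((557.643798828125, -160.88400268554688), (41.505374908447266, 40.713584899902344), 27.47770118713379))
(1997, array([ 0.5591, -0.1621]), [[0.5381, -0.1836], [0.5821, -0.1407]], ((560.2496337890625, -162.138427734375), (43.634735107421875, 45.12366485595703), 89.21157836914062))
(225, array([ 0.5606, -0.1621]), [[0.5389, -0.1831], [0.5815, -0.1413]], ((559.7034912109375, -162.12820434570312), (42.579490661621094, 42.99480056762695), 16.02622413635254))h.py:31: RuntimeWarning: Mean of empty slice.
  P=W[m][:,:2]; r=cv2.minAreaRect((P*1000).astype(np.float32)); return len(P),P.mean(0).round(4),np.percentile(P,[1,99],axis=0).round(4).tolist(),r
  ret = um.true_divide(
Traceback (most recent call last):
  File "r.py", line 3, in <module>
    for z in (.045,.048,.051,.054,.057): print(flat(W,t[2]+z,(t[0]-.027,t[0]+.027,t[1]-.021,t[1]+.023),.0015))
                                               ~~~~^^^^^^^^^^^^^^^^^^^^^^^^^^^^^^^^^^^^^^^^^^^^^^^^^^^^^^^^^^
  File "h.py", line 31, in flat
    P=W[m][:,:2]; r=cv2.minAreaRect((P*1000).astype(np.float32)); return len(P),P.mean(0).round(4),np.percentile(P,[1,99],axis=0).round(4).tolist(),r
                                                                                                   ~~~~~~~~~~~~~^^^^^^^^^^^^^^^^^
IndexError: index -1 is out of bounds for axis 0 with size 0
```

```bash
python3 -m creep '[{"travel":[-0.15,0,1.5],"twist":[0,0,0]},{"travel":[0,0,3],"twist":[0,0,0]},{"travel":[0,0,2.5],"twist":[0,0,0]},{"travel":[0,0,1],"twist":[0,0,0]},{"travel":[0,0,0.4],"twist":[0,0,0]},{"travel":[0,0,0],"twist":[0,0,0]},{"travel":[0,0,0],"twist":[0,0,0]}]'
```

```text
time: 28.38
tcp_pos: [0.5635, -0.1627, -0.0209]
eef_rot: [-0.001, 1.0, -0.0, 0.001]
ft_force: [-0.1, 0.4, 0.3]
opening: 0.0453
grasp_force: 20.6
```

```bash
python3 -m creep '[{"travel":[0.1,0,0.15],"twist":[0,0,0]},{"travel":[0,0,0],"twist":[0,0,0]}]'; python3 -m creep '[{"travel":[0,0,0],"twist":[0,0,0]},{"travel":[0,0,0],"twist":[0,0,0]},{"travel":[0,0,0],"twist":[0,0,0]},{"travel":[0,0,-1],"twist":[0,0,0]},{"travel":[0,0,-4],"twist":[0,0,0]},{"travel":[0,0,-5],"twist":[0,0,0]},{"travel":[0,0,0],"twist":[0,0,0]},{"travel":[0,0,0],"twist":[0,0,0]}]' 1; python3 - <<'E'
from h import *
im,d,C=shot("wrist"); W=cloud(C,d)
print(flat(W,.0285,(.52,.61,-.21,-.11)));print(flat(W,.0145,(.49,.63,-.24,-.08)))
E
```

```text
time: 28.62
tcp_pos: [0.5618, -0.1624, -0.0231]
eef_rot: [-0.001, 1.0, -0.0, 0.0]
ft_force: [-1.3, 0.1, 0.5]
opening: 0.0455
grasp_force: 20.7
time: 29.62
tcp_pos: [0.5618, -0.1625, 0.0769]
eef_rot: [-0.001, 1.0, -0.0, 0.0]
ft_force: [-0.5, 0.5, -1.3]
opening: 0.0854
grasp_force: 0.0
(869, array([ 0.5601, -0.1614]), [[0.5387, -0.1831], [0.5826, -0.1398]], ((560.6353759765625, -161.40174865722656), (44.55311584472656, 45.04094696044922), 62.464866638183594))
(7072, array([ 0.5583, -0.1623]), [[0.5116, -0.2111], [0.6095, -0.1136]], ((561.7218017578125, -162.29156494140625), (83.73161315917969, 84.00981903076172), 26.185325622558594))
```

```bash
python3 -m creep '[{"travel":[2,-2,0],"twist":[0,0,0]},{"travel":[3.5,-3.5,0],"twist":[0,0,0]},{"travel":[3.5,-3.6,0],"twist":[0,0,0]},{"travel":[3.5,-3.6,0],"twist":[0,0,0]},{"travel":[3,-3.4,0],"twist":[0,0,0]},{"travel":[0,0,0],"twist":[0,0,0]},{"travel":[0,0,0],"twist":[0,0,0]}]'; cat > q.py <<'E'
from h import *
import sys
c=np.array([float(a) for a in sys.argv[1:]])
im,d,C=shot("wrist"); W=cloud(C,d); P=W[mask(im).astype(bool)&(d>0)]; print(sensors.read_state()['tcp_pos'].round(4))
print(sph(P,c,.006,r0=.0268)); Q=P[(np.hypot(*(P[:,:2]-c[:2]).T)<.012)&(P[:,2]>c[2]+.029)&(P[:,2]<c[2]+.04)]; print("stem",len(Q),Q.mean(0))
E
python3 q.py .4064 -.3236 .025
```

```text
time: 30.55
tcp_pos: [0.4064, -0.3232, 0.0756]
eef_rot: [-0.0, 1.0, 0.001, -0.001]
ft_force: [-0.2, -0.3, 0.1]
opening: 0.0851
grasp_force: 0.0
[ 0.4069 -0.3229  0.0758]
(2949, array([ 0.4063, -0.3262,  0.0256]), np.float64(0.0262))
stem 49 [ 0.40381214 -0.32596948  0.05795663]
```

```bash
python3 -m creep '[{"travel":[0,-0.38,1],"twist":[0,0,0]},{"travel":[0,0,4],"twist":[0,0,0]},{"travel":[0,0,3.5],"twist":[0,0,0]},{"travel":[0,0,1.8],"twist":[0,0,0]},{"travel":[0,0,0.5],"twist":[0,0,0]},{"travel":[0,0,0],"twist":[0,0,0]},{"travel":[0,0,0],"twist":[0,0,0]}]' && python3 -m creep '[{"travel":[0,0,0],"twist":[0,0,0]},{"travel":[0,0,0],"twist":[0,0,0]},{"travel":[0,0,0],"twist":[0,0,0]},{"travel":[0,0,0],"twist":[0,0,0]},{"travel":[0,0,0],"twist":[0,0,0]}]' -1 25 && python3 -m creep '[{"travel":[0,0,-1],"twist":[0,0,0]},{"travel":[0,0,-3],"twist":[0,0,0]},{"travel":[0,0,-4],"twist":[0,0,0]},{"travel":[0,0,-2],"twist":[0,0,0]},{"travel":[0,0,0],"twist":[0,0,0]},{"travel":[0,0,0],"twist":[0,0,0]}]'; python3 q.py .4063 -.3262 .1256
```

```text
time: 31.48
tcp_pos: [0.4077, -0.3278, -0.0305]
eef_rot: [-0.001, 1.0, -0.001, 0.001]
ft_force: [0.2, 0.6, -0.5]
opening: 0.0851
grasp_force: 0.0
time: 32.1
tcp_pos: [0.4073, -0.3278, -0.0306]
eef_rot: [-0.001, 1.0, -0.0, 0.001]
ft_force: [-1.6, 2.0, 6.6]
opening: 0.0517
grasp_force: 25.8
time: 32.85
tcp_pos: [0.4065, -0.3271, 0.0678]
eef_rot: [-0.001, 1.0, 0.0, -0.0]
ft_force: [-0.1, 0.1, -0.9]
opening: 0.0515
grasp_force: 26.4
[ 0.4063 -0.3269  0.0674]
(9222, array([ 0.4055, -0.3263,  0.1241]), np.float64(0.0261))
stem 356 [ 0.40449114 -0.32634013  0.1580379 ]
```

```bash
python3 -m creep '[{"travel":[-2,2,0],"twist":[0,0,0]},{"travel":[-3.5,3.5,0],"twist":[0,0,0]},{"travel":[-3.5,3.7,0],"twist":[0,0,0]},{"travel":[-3.5,3.7,0],"twist":[0,0,0]},{"travel":[-3,3.6,0],"twist":[0,0,0]},{"travel":[0,0,2],"twist":[0,0,0]},{"travel":[0,0,2],"twist":[0,0,0]},{"travel":[0,0,0],"twist":[0,0,0]},{"travel":[0,0,0],"twist":[0,0,0]}]'; python3 q.py .5607 -.1614 .084
```

```text
time: 34.02
tcp_pos: [0.5615, -0.1624, 0.0285]
eef_rot: [-0.0, 1.0, 0.0, -0.0]
ft_force: [-0.9, 0.1, -0.5]
opening: 0.0513
grasp_force: 26.4
[ 0.562  -0.1625  0.0291]
(9291, array([ 0.5607, -0.1615,  0.0845]), np.float64(0.0264))
stem 437 [ 0.55912359 -0.16156185  0.11797559]
```

```bash
python3 -m creep '[{"travel":[0,0,1.5],"twist":[0,0,0]},{"travel":[0,0,1],"twist":[0,0,0]},{"travel":[0,0,0.5],"twist":[0,0,0]},{"travel":[0,0,0.3],"twist":[0,0,0]},{"travel":[0,0,0],"twist":[0,0,0]},{"travel":[0,0,0],"twist":[0,0,0]},{"travel":[0,0,0],"twist":[0,0,0]}]'; python3 q.py .5607 -.1614 .052
```

```text
time: 34.95
tcp_pos: [0.562, -0.1624, -0.0041]
eef_rot: [-0.001, 1.0, -0.0, 0.0]
ft_force: [-0.6, 0.4, -1.0]
opening: 0.0514
grasp_force: 26.4
[ 0.5619 -0.1623 -0.0041]
(9569, array([ 0.5621, -0.1614,  0.049 ]), np.float64(0.0286))
stem 420 [ 0.55958142 -0.16150972  0.08552589]
```

```bash
python3 -m creep '[{"travel":[0,0,0.1],"twist":[0,0,0]},{"travel":[0,0,0.1],"twist":[0,0,0]},{"travel":[0,0,0],"twist":[0,0,0]},{"travel":[0,0,0],"twist":[0,0,0]}]'
```

```text
time: 35.5
tcp_pos: [0.5617, -0.1623, -0.0064]
eef_rot: [-0.001, 1.0, 0.0, -0.0]
ft_force: [0.0, -0.5, -0.6]
opening: 0.0517
grasp_force: 26.4
```

```bash
python3 -m creep '[{"travel":[0,0,0.05],"twist":[0,0,0]},{"travel":[0,0,0],"twist":[0,0,0]}]'; python3 -m creep '[{"travel":[0,0,0],"twist":[0,0,0]},{"travel":[0,0,0],"twist":[0,0,0]},{"travel":[0,0,0],"twist":[0,0,0]},{"travel":[0,0,0],"twist":[0,0,0]},{"travel":[0,0,-1],"twist":[0,0,0]},{"travel":[0,0,-3],"twist":[0,0,0]},{"travel":[0,0,-4],"twist":[0,0,0]},{"travel":[0,0,-4],"twist":[0,0,0]},{"travel":[0,0,0],"twist":[0,0,0]},{"travel":[0,0,0],"twist":[0,0,0]}]' 1; python3 q.py .5607 -.1614 .0497; python3 - <<'E'
from h import *
im,d,C=shot("scene"); cv2.imwrite("pics/s3.png",cv2.resize(im[100:300,200:440],None,fx=3,fy=3)[...,::-1])
E
```

```text
time: 35.75
tcp_pos: [0.5618, -0.1623, -0.0069]
eef_rot: [-0.001, 1.0, -0.0, 0.0]
ft_force: [-0.8, 0.7, -0.7]
opening: 0.0515
grasp_force: 26.4
time: 37.0
tcp_pos: [0.5617, -0.1622, 0.1132]
eef_rot: [-0.001, 1.0, -0.0, 0.0]
ft_force: [-1.9, 0.7, 0.3]
opening: 0.0852
grasp_force: 0.0
[ 0.5612 -0.1621  0.1124]
(2674, array([ 0.5611, -0.1614,  0.0491]), np.float64(0.0263))
stem 81 [ 0.56035066 -0.16179356  0.08342335]
```

View pics/s3.png

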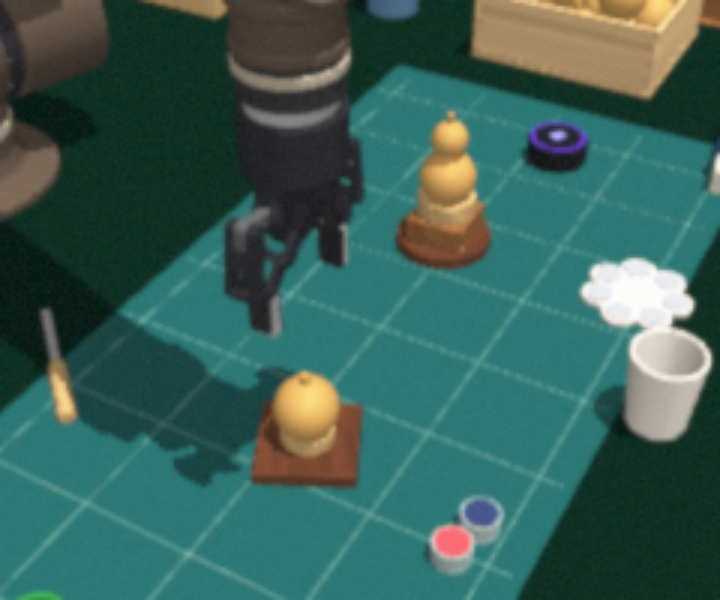

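The picture shows both stacks standing upright: the tower at about (447,190) and the round gourd at about (308,415) in the crop. The gripper is clear of both.

```bash
python3 -c "
from station import workorder
print(workorder.close_job())"
```

```text
the job is handed in; nothing more can be done
None
```

Both gourd displays are built, and the job is handed in at about 37 s of the 136 s. By my last camera measurements each piece sits within about 2 mm of the centre of the one below, and both gourds are upright and seated in their rings. The hand-in gave no verdict.

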